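Count to the violet bay of the wax rack and push the bar home

ROBOT

A 6-joint arm with a two-finger parallel gripper is mounted at the origin on the work surface. World frame = base frame: x ahead of the robot, y to its left, z up, the work surface at z = 0. Lengths are in m, angles in rad, forces in N, time in s.
With the tool pointing down it reaches from about 0.25 to 0.8 m from the base axis. Payload 3.9 kg.
Tool frame: the origin (TCP) lies midway between the tips of the shut fingers; the grasp point (between the pads) lies 19 mm behind it; x points along the fingers, y is the direction in which the jaws open and shut, and the axes are right-handed (so a half turn about x gives the same grasp; the last joint's range is limited). The gripper opens to 85 mm and grips with 20 to 120 N. Pads are 22 mm wide; open, the fingers measure 114 mm over their backs; the gripper's body (76 mm by 85 mm) begins 54 mm behind the grasp point. The pads swing forward as they close: fully open they stand 13 mm farther back than shut.
Start: joints at [1.155, 0.26, -0.138, 1.173, 0, 1.571], TCP at [0.212, 0.48, 0.206] pointing down, gripper open.
Joint ranges: [-2.78, 2.78], [-0.83, 1.72], [-1.28, 1.37], [-1.9, 2.12], [-1.57, 1.48], [-3.14, 3.14]. Speed limits (rad/s): [2.57, 2.57, 3.14, 3.14, 3.14, 3.14].

INTERFACE

Orientations are given as a unit quaternion [w, x, y, z].
In Python, from bench import r, capture, camera_model gives the robot as it stands.
- The arm moves only by the tool move_arm, never from a script. Its argument "series" is a list of rows, each an object of numbers: "wx", "wy", "wz": the turn, a rotation vector about the tool's x, y, z in degrees; "x", "y", "z": the shift along the tool's x, y, z in cm; "hand": the finger opening in cm, from 0 to 8.54. In form: [{"wx": .., "wy": .., "wz": .., "x": .., "y": .., "z": .., "hand": ..}, ...]. A call has 1 to 20 rows; each row shifts and turns the commanded pose from where the row before left it, along the tool's axes as they then stand; what a row does not reach is not made up. A row lasts 1/8 s, in which the tool goes at most 62.5 mm and 10.7 degrees, less where a joint would pass 70% of its speed; a pose out of reach is approached as far as the arm can. A call with a gripper value outside its range is refused whole. The fingers move at their own pace and stop on an object; the grip force is fixed at half the most. Time passes only in rows, so rows that do not move let the fingers close. It gives the time, the measured TCP pose, the force and the opening at its end, in the units of the state.
- r.get_state(): the state, without advancing time (a new reading comes with each control period).
- capture(name): name is "scene" or "side" or "wrist"; returns the picture (384x512x3 uint8, red, green, blue); there is no depth.
- camera_model(name): a dict with "intrinsics" (3x3 intrinsics, pixels), "cam_to_world" (4x4, takes a point from camera to world coordinates); the wrist camera has in their place "tool_from_camera" (4x4, takes a point from camera to tool coordinates, whose origin is the TCP and whose axes are the tool frame's). Camera axes: x right, y down, z forward; pixel columns grow to the right and rows downward; lengths in m; the calibration is good to about 2 mm. A picture is of the moment at which its call begins: read the wrist's pose just before it. camera_model takes no time and is no camera call.
- r.hand_in(): hands the job in, once; it reports no verdict.
The state is a dict: "clock": time; "q": joint angles; "joint_velocities": joint speeds; "joint_efforts": joint torques, N m; "position": TCP position; "ee_rot": TCP orientation; "ft_force": force on the tool from outside, world axes, zero at the start; "wrist_torque": the same for the moment, N m; "grip_width": finger opening in m.
Only numpy, scipy, OpenCV 4.12 (cv2) and the standard library are available. Lean on these libraries where they do the work, as an engineer would, in place of code of your own. Each camera call takes 0.05 s, during which the arm holds its last target. There are 200 camera calls.

TASK

The wax rack's bays run from cold to warm, starting at the green-painted end bay, and the violet bar belongs in the third bay. Count the bays off by running a fingertip along the aluminium top rail, touching it over the green bay, then over the second, then over the third and no farther. Then push the loose violet wax bar along the bench, without lifting it, lengthwise into that third bay until it is fully home against the back stop, leaving every other thing where it is.

Things in the scene. Friction and masses are not known exactly. Their poses are not given: they have to be found in the camera images.
- rack: Fixed wax rack, 332 (y) x 72 mm (x): 7 upright dividers, 8 mm thick, 32 mm high, pitch 54 mm, make 6 bays in a row, 46 mm wide inside, floor the bench. Middle bays birch, end bays painted. Origin: on the bench, mid-rack, on the middle divider. y along the row, +x into the bays: open mouths at x = -36 mm, face of the 14 mm high back stop at +28. Bay centres: y = -135, -81, -27, 27, 81, 135.
- rail: Bare aluminium flat bar, 24 mm deep (x), 332 mm long (y), 8 mm thick (z), lying on top of all the dividers across all six bays, fixed. Its upper face is 40 mm above the bench. Origin: centre of its underside, 32 mm above the bench; axes as the rack's, lying 16 mm toward +x of the rack's origin.
- green_bay: The green-painted end bay (cold end), bay number one, which may be at either end of the row. Origin: on the bench, on the bay's centre line, level in x with the rack's origin; axes parallel to the rack's. The second bay's centre is 54 mm and the third's 108 mm from it along the row, towards the yellow end.
- yellow_bay: The yellow-painted end bay (warm end) at the other end, bay number six. Same origin and axes as the green one.
- violet_bar: The loose violet wax bar, 84 mm (its x) x 38 mm (y) x 20 mm high, about 60 g, lying flat on the bench before the rack. Origin: centre of its underside. Fully home in a bay its front end is at the back stop, its origin is at x = -14 mm of the rack and its near end sticks 20 mm out of the mouth.
- green_bar: Green wax bar of the same size, already home in the green bay; leave it. Origin: centre of its underside, x lengthwise.
- yellow_bar: Yellow wax bar of the same size, already home in the yellow bay; leave it. Origin: centre of its underside, x lengthwise.
- edge_stone: Loose grey rubber edge stone, 68 x 40 x 22 mm high; leave it. Origin: centre of its underside.
- cork: Loose polishing cork, 75 x 45 x 30 mm high; leave it. Origin: centre of its underside.
- brush_head: White nylon roto brush head standing on end, 72 mm diameter, 112 mm high; leave it. Origin: centre of its underside.
- groove_tool: Black groove tool with a brass wheel, 140 x 44 x 32 mm high; leave it. Origin: on the bench under its middle, wheel at +x.
- pole_grip: Lying ski pole grip with aluminium shaft stub, 210 x 28 x 28 mm; leave it. Origin: on the bench under its middle, shaft at +x.
Things that resemble listed ones, but are neither listed nor needed, are in the scene too. What is meant by the violet_bar is not red, and is the larger of those in its own colour. What is shaped like the green_bay but blue is not meant.

How it is judged:
By the outcome, as a careful person would: the job done as asked, in the order asked, and still so for the second after the job is handed in, with the robot touching nothing.
It also fails if it takes over 58 s, if anything falls off the work surface, if the arm or the gripper's body presses on something with over 40 N, if the wrist force passes 120 N, or if a joint passes its speed limit or range.

## Working session

There is one attempt and no reset: what is moved stays moved. The work goes in short steps, Python scripts to look and compute and a tool call to move; the robot and the scene stay as the last step left them, time stands still between calls to the robot, and variables do not carry over. Pictures are saved under pics/ and viewed, about 8 in all and at most 12, crops included, and the job is handed in when it is done.

Besides the shell and the picture viewer there is one more tool, called after "Request:" as name(argument=value, ...) on one line, values as JSON. move_arm: Moves the arm, as the interface text tells. Its arguments: {"type":"object","properties":{"series":{"type":"array"}},"required":["series"]}

```bash
ls; mkdir -p pics; python3 - <<'E'
from bench import r,capture,camera_model
import cv2,numpy as np
s=r.get_state();print({k:np.round(v,3).tolist() for k,v in s.items()})
for n in("scene","side"):
    im=capture(n);cv2.imwrite(f"pics/{n}0.png",cv2.cvtColor(im,cv2.COLOR_RGB2BGR))
    m=camera_model(n);print(n,np.round(m["intrinsics"],1).tolist(),np.round(m["cam_to_world"],3).tolist())
a=[cv2.imread(f"pics/{n}0.png") for n in("scene","side")]
print(np.round(camera_model("wrist")["tool_from_camera"],4).tolist(),np.round(camera_model("wrist")["intrinsics"],1).tolist())
E
```

```text
pics
{'clock': 0.0, 'q': [1.155, 0.261, -0.139, 1.173, 0.0, 1.571], 'joint_velocities': [-0.001, 0.001, 0.001, -0.0, -0.002, -0.0], 'joint_efforts': [-0.002, -40.568, 25.392, 0.019, -0.0, 0.0], 'position': [0.212, 0.48, 0.205], 'ee_rot': [0.692, 0.145, 0.692, -0.147], 'ft_force': [0.127, 0.069, -0.817], 'wrist_torque': [0.017, -0.02, -0.052], 'grip_width': 0.085}
scene [[360.8, 0.0, 253.6], [0.0, 360.8, 188.7], [0.0, 0.0, 1.0]] [[-0.085, 0.788, -0.609, 1.157], [0.996, 0.061, -0.059, 0.046], [-0.009, -0.612, -0.791, 0.89], [0.0, 0.0, 0.0, 1.0]]
side [[448.1, 0.0, 258.4], [0.0, 448.1, 187.4], [0.0, 0.0, 1.0]] [[-0.967, -0.14, 0.211, 0.213], [-0.253, 0.506, -0.824, 1.072], [0.008, -0.851, -0.525, 0.764], [0.0, 0.0, 0.0, 1.0]]
[[0.0013, -0.2971, 0.9548, -0.1692], [1.0, 0.0017, -0.0008, 0.0001], [-0.0014, 0.9548, 0.2971, -0.0782], [0.0, 0.0, 0.0, 1.0]] [[329.7, 0.0, 254.9], [0.0, 329.7, 195.3], [0.0, 0.0, 1.0]]
```

View pics/scene0.png

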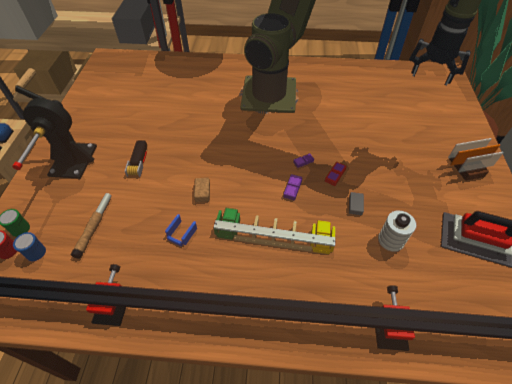

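View pics/side0.png

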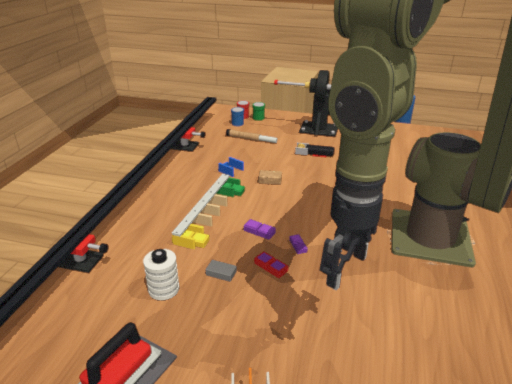

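Scene picture: the violet candidates are the larger violet bar (293,187), a smaller violet one (303,160), and a red bar with violet marks (337,173). I choose (293,187). For the bays, green is at (229,216), yellow at (322,236), and the blue decoy is at (180,231). The mouths face the robot.

```bash
cat > h.py <<'E'
from bench import r,capture,camera_model
import cv2,numpy as np
from scipy.spatial.transform import Rotation as R
def pose():
    s=r.get_state();T=np.eye(4);q=s["ee_rot"]
    T[:3,:3]=R.from_quat([q[1],q[2],q[3],q[0]]).as_matrix();T[:3,3]=s["position"];return T
def cam(n,T=None):
    m=camera_model(n);return m["intrinsics"],(T@m["tool_from_camera"] if n=="wrist" else m["cam_to_world"])
def ray(uv,K,C,z):
    uv=np.atleast_2d(uv).astype(float);d=np.c_[uv,np.ones(len(uv))]@np.linalg.inv(K).T@C[:3,:3].T
    o=C[:3,3];return (o+d*((z-o[2])/d[:,2])[:,None])[:,:2]
def proj(p,K,C):
    p=np.atleast_2d(p);c=(p-C[:3,3])@C[:3,:3];c=c@K.T;return c[:,:2]/c[:,2:]
def blobs(im,lo,hi,amin=30):
    h=cv2.cvtColor(im,cv2.COLOR_RGB2HSV);k=cv2.inRange(h,np.array(lo),np.array(hi))
    n,l,st,c=cv2.connectedComponentsWithStats(k);
    return [(st[i,4],c[i],(l==i)) for i in range(1,n) if st[i,4]>=amin]
COL=dict(violet=((125,90,60),(150,255,255)),green=((50,100,40),(80,255,255)),yellow=((22,140,120),(34,255,255)),blue=((105,140,60),(124,255,255)))
E
python3 - <<'E'
from h import *
for n in("scene","side"):
    im=cv2.cvtColor(cv2.imread(f"pics/{n}0.png"),cv2.COLOR_BGR2RGB);K,C=cam(n)
    for c,(lo,hi) in COL.items():
        for a,ce,m in blobs(im,lo,hi):
            print(n,c,a,ce.round(),ray(ce,K,C,.018).round(3))
im=cv2.imread("pics/scene0.png")[140:260,160:370]
cv2.imwrite("pics/crop.png",cv2.resize(im,None,fx=3.8,fy=3.8,interpolation=cv2.INTER_CUBIC))
# rail ends by hand pixel
K,C=cam("scene");print(ray([[215,229],[335,243],[205,190],[357,203]],K,C,.04).round(3))
E
```

```text
scene violet 141 [303. 160.] [[0.355 0.133]]
scene violet 39 [339. 167.] [[0.376 0.245]]
scene violet 41 [333. 176.] [[0.414 0.224]]
scene violet 282 [292. 187.] [[0.468 0.099]]
scene green 2054 [491.  43.] [[-0.401  0.955]]
scene green 328 [505.  86.] [[-0.096  0.912]]
scene green 172 [231. 215.] [[ 0.586 -0.076]]
scene green 327 [ 17. 225.] [[ 0.669 -0.682]]
scene yellow 189 [323. 228.] [[0.608 0.188]]
scene yellow 38 [314. 228.] [[0.612 0.161]]
scene yellow 32 [333. 231.] [[0.617 0.215]]
scene blue 291 [386.  33.] [[-0.456  0.507]]
scene blue 311 [402.  34.] [[-0.456  0.58 ]]
scene blue 64 [  3. 128.] [[ 0.283 -0.928]]
scene blue 41 [172. 223.] [[ 0.627 -0.24 ]]
scene blue 42 [188. 231.] [[ 0.648 -0.189]]
scene blue 57 [ 25. 245.] [[ 0.729 -0.627]]
scene blue 33 [173. 239.] [[ 0.679 -0.225]]
side violet 349 [259. 229.] [[0.457 0.11 ]]
side violet 199 [298. 244.] [[0.342 0.147]]
side violet 59 [264. 257.] [[0.414 0.222]]
side violet 62 [277. 265.] [[0.376 0.242]]
side green 141 [258. 113.] [[ 0.672 -0.699]]
side green 321 [231. 188.] [[ 0.596 -0.076]]
side yellow 573 [192. 237.] [[0.622 0.194]]
side blue 99 [406. 116.] [[ 0.048 -0.838]]
side blue 116 [237. 118.] [[ 0.741 -0.615]]
side blue 230 [230. 166.] [[ 0.642 -0.208]]
[[ 0.649 -0.111]
 [ 0.667  0.214]
 [ 0.518 -0.161]
 [ 0.531  0.284]]
```

View pics/crop.png

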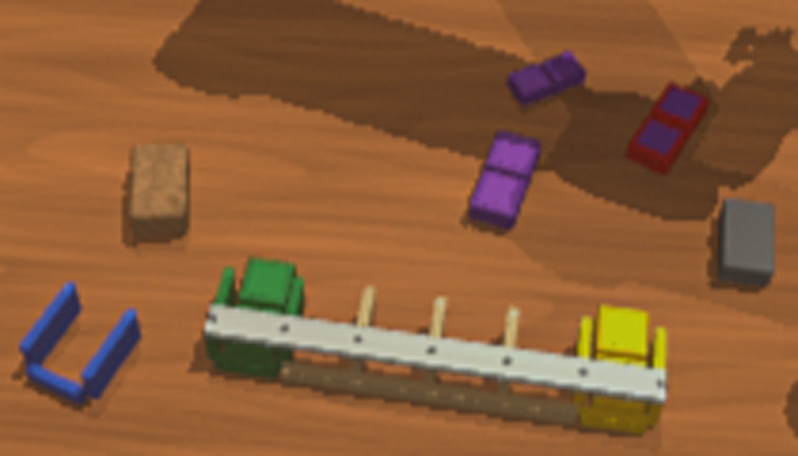

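Crop shows the larger violet bar at about (505,180), separate from the small violet one and the red one with violet marks. The dividers are green pair, three birch, yellow pair. The third bay is between the first and second birch dividers, at about x 365–438. Next I work out the move to an overhead wrist view.

```bash
cat >> h.py <<'E'
def go(p,yaw):
    "shift in present tool axes (cm), turn (deg) for tool down, tool z heading at yaw deg"
    T=pose();c,s=np.cos(np.radians(yaw)),np.sin(np.radians(yaw))
    z=np.array([c,s,0]);x=np.array([0,0,-1.]);y=np.cross(z,x)
    G=np.c_[x,y,z];w=R.from_matrix(T[:3,:3].T@G).as_rotvec(degrees=True)
    d=T[:3,:3].T@(np.array(p)-T[:3,3])*100
    print("pos",T[:3,3].round(4),"shift now-axes",d.round(2),"turn",w.round(1)," shift in goal axes",(G.T@(np.array(p)-T[:3,3])*100).round(2))
E
python3 - <<'E'
from h import *
print(pose().round(3)); go([.47,.07,.22],0)
E
```

```text
[[-0.001  0.404  0.915  0.212]
 [-0.002  0.915 -0.404  0.48 ]
 [-1.    -0.002  0.     0.205]
 [ 0.     0.     0.     1.   ]]
pos [0.2118 0.4797 0.2049] shift now-axes [ -1.47 -27.05  40.17] turn [-23.8  -0.    0.1]  shift in goal axes [ -1.51 -40.97  25.82]
```

Request:
move_arm(series=[{"x":-0.3,"y":-2.7,"z":4.0,"hand":0},{"x":-0.3,"y":-2.7,"z":4.0,"hand":0},{"x":-0.3,"y":-2.7,"z":4.0,"hand":0},{"x":-0.3,"y":-2.7,"z":4.0,"hand":0},{"x":-0.3,"y":-2.7,"z":4.0,"hand":0},{"y":-2.7,"z":4.0,"hand":0},{"y":-2.7,"z":4.0,"hand":0},{"y":-2.7,"z":4.0,"hand":0},{"y":-2.7,"z":4.0,"hand":0},{"y":-2.7,"z":4.0,"hand":0},{"wx":-8,"hand":0},{"wx":-8,"hand":0},{"wx":-8,"hand":0},{"hand":0},{"hand":0}])

```text
invalid input
```

```bash
python3 - <<'E'
from h import *
T=pose();print(T.round(3));im=capture("wrist");np.save("pics/T1.npy",T);cv2.imwrite("pics/w1.png",cv2.cvtColor(im,cv2.COLOR_RGB2BGR))
K,C=cam("wrist",T)
for c,(lo,hi) in COL.items():
    for a,ce,m in blobs(im,lo,hi,60): print(c,a,ce.round(),ray(ce,K,C,.02).round(3))
E
```

```text
[[-0.001  0.404  0.915  0.212]
 [-0.002  0.915 -0.404  0.48 ]
 [-1.    -0.002  0.     0.205]
 [ 0.     0.     0.     1.   ]]
```

View pics/w1.png

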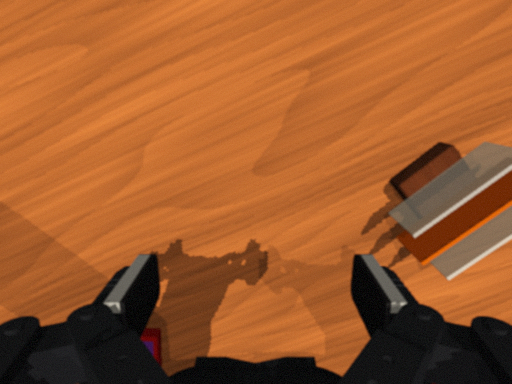

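Request:
move_arm(series=[{"wx":0,"wy":0,"wz":0,"x":-0.8,"y":-1.8,"z":4.3,"hand":0},{"wx":0,"wy":0,"wz":0,"x":-0.8,"y":-1.8,"z":4.3,"hand":0},{"wx":0,"wy":0,"wz":0,"x":-0.8,"y":-1.8,"z":4.3,"hand":0},{"wx":0,"wy":0,"wz":0,"x":-0.8,"y":-1.8,"z":4.3,"hand":0},{"wx":0,"wy":0,"wz":0,"x":-0.8,"y":-1.8,"z":4.3,"hand":0},{"wx":0,"wy":0,"wz":0,"x":-0.5,"y":-1.8,"z":4.3,"hand":0},{"wx":0,"wy":0,"wz":0,"x":0,"y":-1.8,"z":4.3,"hand":0},{"wx":0,"wy":0,"wz":0,"x":0,"y":-1.8,"z":4.3,"hand":0},{"wx":0,"wy":0,"wz":0,"x":0,"y":-1.8,"z":4.3,"hand":0},{"wx":0,"wy":0,"wz":0,"x":0,"y":-1.8,"z":4.3,"hand":0},{"wx":0,"wy":0,"wz":0,"x":0,"y":-1.8,"z":4.3,"hand":0},{"wx":0,"wy":0,"wz":0,"x":0,"y":-1.8,"z":4.3,"hand":0},{"wx":-8,"wy":0,"wz":0,"x":0,"y":0,"z":0,"hand":0},{"wx":-8,"wy":0,"wz":0,"x":0,"y":0,"z":0,"hand":0},{"wx":-8,"wy":0,"wz":0,"x":0,"y":0,"z":0,"hand":0},{"wx":0,"wy":0,"wz":0,"x":0,"y":0,"z":0,"hand":0},{"wx":0,"wy":0,"wz":0,"x":0,"y":0,"z":0,"hand":0},{"wx":0,"wy":0,"wz":0,"x":0,"y":0,"z":0,"hand":0}])

```text
clock: 2.4
position: [0.5968, 0.0743, 0.2505]
ee_rot: [0.707, -0.001, 0.707, 0.001]
ft_force: [0.1, -0.2, -0.5]
grip_width: -0.0002
```

```bash
python3 - <<'E'
from h import *
T=pose();print(T.round(3));im=capture("wrist");np.save("pics/T2.npy",T);cv2.imwrite("pics/w2.png",cv2.cvtColor(im,cv2.COLOR_RGB2BGR))
K,C=cam("wrist",T)
for c,(lo,hi) in COL.items():
    for a,ce,m in blobs(im,lo,hi,60): print(c,a,ce.round(),ray(ce,K,C,.02).round(3))
E
```

```text
[[-0.    -0.002  1.     0.597]
 [-0.     1.     0.002  0.074]
 [-1.    -0.    -0.     0.251]
 [ 0.     0.     0.     1.   ]]
violet 2578 [279.  37.] [[0.46  0.101]]
violet 80 [397.   2.] [[0.425 0.227]]
green 2540 [128. 157.] [[ 0.595 -0.08 ]]
yellow 1804 [344. 175.] [[0.616 0.185]]
yellow 249 [369. 185.] [[0.629 0.219]]
blue 299 [  5. 183.] [[ 0.628 -0.239]]
blue 603 [ 38. 207.] [[ 0.659 -0.203]]
```

View pics/w2.png

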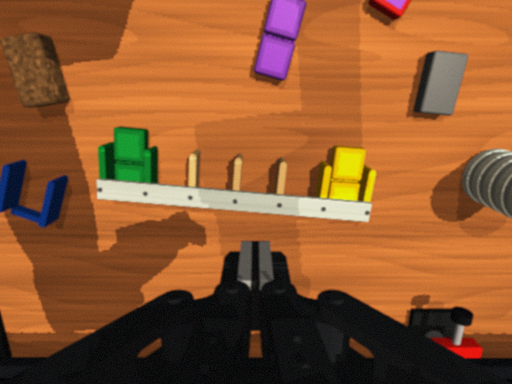

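Wrist view shows the rail from (98,190) to (370,212), with seven screw dots over the dividers. The violet bar is at (280,37), tilted and clear of everything. I'll fit the rail and bar.

```bash
python3 - <<'E'
from h import *
im=cv2.cvtColor(cv2.imread("pics/w2.png"),cv2.COLOR_BGR2RGB);K,C=cam("wrist",np.load("pics/T2.npy"))
g=cv2.cvtColor(im,cv2.COLOR_RGB2HSV)
m=cv2.inRange(g,(0,0,120),(179,50,255));m[:170]=0;m[230:]=0;m[:,:85]=0;m[:,385:]=0
m=cv2.morphologyEx(m,cv2.MORPH_CLOSE,np.ones((5,5)))
c=max(cv2.findContours(m,0,1)[0],key=cv2.contourArea)[:,0]
P=ray(c,K,C,.04);b=cv2.minAreaRect((P*1000).astype(np.float32));print("rail rect",b,cv2.boxPoints(b).round(1).tolist())
mask=np.zeros_like(m);cv2.drawContours(mask,[c[:,None]],-1,255,-1);mask=cv2.erode(mask,np.ones((5,5)))
d=((g[...,2]<130)&(mask>0)).astype(np.uint8);n,l,st,ce=cv2.connectedComponentsWithStats(d)
D=np.array([ce[i] for i in range(1,n) if st[i,4]>=2]);D=D[D[:,0].argsort()];W=ray(D,K,C,.04);print("dots",np.c_[D,W*1000].round(1).tolist())
lo,hi=COL["violet"];bb=max(blobs(im,lo,hi),key=lambda t:t[0])
c=cv2.findContours(bb[2].astype(np.uint8),0,1)[0][0][:,0];print("bar vmin",c.min(0),c.max(0))
b=cv2.minAreaRect((ray(c,K,C,.02)*1000).astype(np.float32));print("bar",b)
E
```

```text
rail rect ((642.954833984375, 50.49790954589844), (330.13604736328125, 24.653759002685547), 85.04804229736328) [[616.4000244140625, -112.9000015258789], [641.0, -115.0], [669.5, 213.89999389648438], [644.9000244140625, 216.0]]
dots [[100.2, 189.0, 629.5, -110.4], [144.9, 193.1, 634.5, -57.4], [189.9, 197.1, 639.3, -3.5], [234.7, 201.1, 644.2, 50.6], [278.8, 204.8, 648.7, 104.2], [322.9, 208.9, 653.7, 158.2], [366.0, 212.5, 658.2, 211.3]]
bar vmin [255   0] [305  79]
bar ((460.1409912109375, 100.92939758300781), (36.53666687011719, 82.96380615234375), 75.47008514404297)
```

```bash
python3 - <<'E'
from h import *
go([.632,-.084,.055],-5.1)
E
```

```text
pos [0.5968 0.0743 0.2506] shift now-axes [ 19.56 -15.84   3.48] turn [ 5.2 -0.  -0. ]  shift in goal axes [ 19.56 -15.46   4.91]
```

Request:
move_arm(series=[{"wx":0,"wy":0,"wz":0,"x":2.5,"y":-4.0,"z":0.9,"hand":0},{"wx":0,"wy":0,"wz":0,"x":2.5,"y":-4.0,"z":0.9,"hand":0},{"wx":0,"wy":0,"wz":0,"x":2.5,"y":-4.0,"z":0.9,"hand":0},{"wx":0,"wy":0,"wz":0,"x":2.5,"y":-3.8,"z":0.8,"hand":0},{"wx":5.2,"wy":0,"wz":0,"x":3,"y":0,"z":0,"hand":0},{"wx":0,"wy":0,"wz":0,"x":3,"y":0,"z":0,"hand":0},{"wx":0,"wy":0,"wz":0,"x":2.6,"y":0,"z":0,"hand":0},{"wx":0,"wy":0,"wz":0,"x":1.5,"y":0,"z":0,"hand":0},{"wx":0,"wy":0,"wz":0,"x":0.5,"y":0,"z":0,"hand":0},{"wx":0,"wy":0,"wz":0,"x":0,"y":0,"z":0,"hand":0},{"wx":0,"wy":0,"wz":0,"x":0,"y":0,"z":0,"hand":0}])

```text
clock: 3.82
position: [0.6333, -0.0837, 0.0458]
ee_rot: [0.707, 0.031, 0.706, -0.031]
ft_force: [-0.2, -0.1, 0.2]
grip_width: -0.0001
```

```bash
python3 - <<'E'
from h import *
T=pose();K,C=cam("wrist",T);im=capture("wrist");go([.6319,-.084,.04],-5.1);print(r.get_state()["ft_force"])
cv2.imwrite("pics/w3.png",cv2.cvtColor(im,cv2.COLOR_RGB2BGR))
E
```

```text
pos [ 0.6333 -0.0837  0.0458] shift now-axes [ 0.58 -0.04 -0.13] turn [0.1 0.1 0. ]  shift in goal axes [ 0.58 -0.04 -0.13]
[-0.25767121 -0.2689824   0.44311089]
```

View pics/w3.png

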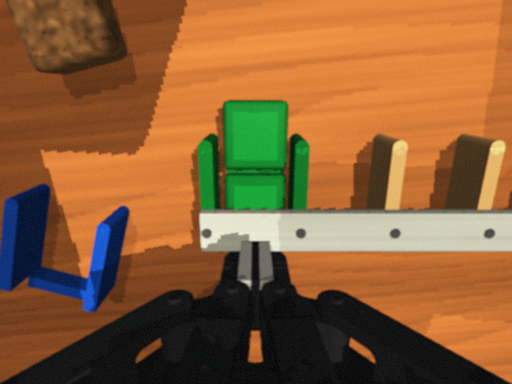

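Close view: the fingertip at (256,241) is over the rail, midway between the green bay's two dots (207 and 301, row 233). Lower gently.

Request:
move_arm(series=[{"wx":0,"wy":0,"wz":0,"x":0.3,"y":0,"z":-0.15,"hand":0},{"wx":0,"wy":0,"wz":0,"x":0.15,"y":0,"z":0,"hand":0},{"wx":0,"wy":0,"wz":0,"x":0.1,"y":0,"z":0,"hand":0},{"wx":0,"wy":0,"wz":0,"x":0,"y":0,"z":0,"hand":0}])

```text
clock: 4.38
position: [0.6307, -0.0835, 0.0389]
ee_rot: [0.706, 0.031, 0.707, -0.031]
ft_force: [-0.5, 0.1, -0.3]
grip_width: -0.0
```

Request:
move_arm(series=[{"wx":0,"wy":0,"wz":0,"x":0.1,"y":0,"z":0,"hand":0},{"wx":0,"wy":0,"wz":0,"x":0,"y":0,"z":0,"hand":0}])

```text
clock: 4.62
position: [0.6308, -0.0835, 0.038]
ee_rot: [0.706, 0.031, 0.706, -0.031]
ft_force: [-0.3, 0.3, 0.3]
grip_width: 0.0
```

Request:
move_arm(series=[{"wx":0,"wy":0,"wz":0,"x":0.1,"y":0,"z":0,"hand":0},{"wx":0,"wy":0,"wz":0,"x":0,"y":0,"z":0,"hand":0}])

```text
clock: 4.88
position: [0.6308, -0.0836, 0.037]
ee_rot: [0.706, 0.031, 0.706, -0.031]
ft_force: [-1.0, -0.2, 0.3]
grip_width: -0.0002
```

Request:
move_arm(series=[{"wx":0,"wy":0,"wz":0,"x":0.1,"y":0,"z":0,"hand":0},{"wx":0,"wy":0,"wz":0,"x":0,"y":0,"z":0,"hand":0}])

```text
clock: 5.12
position: [0.6307, -0.0835, 0.036]
ee_rot: [0.706, 0.031, 0.706, -0.031]
ft_force: [0.2, -0.6, -0.1]
grip_width: 0.0
```

```bash
python3 - <<'E'
from h import *
a=capture("wrist")[180:330,160:360];b=capture("scene")[180:260,190:297]
o=np.hstack([cv2.resize(a,(400,300),interpolation=2),cv2.resize(b,(400,300),interpolation=2)])
cv2.imwrite("pics/c4.png",cv2.cvtColor(o,cv2.COLOR_RGB2BGR));print(r.get_state()["ft_force"],pose()[:3,3])
E
```

```text
[-0.44835386 -0.57057834 -0.01454683] [ 0.63081848 -0.08350782  0.03607929]
```

View pics/c4.png

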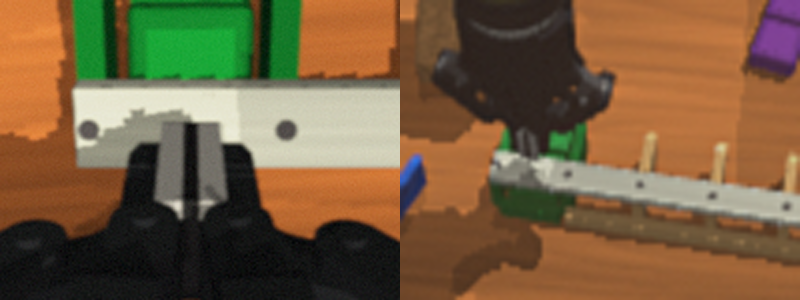

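The fingertip is over the rail, just short of touching or barely touching. Keep lowering in 1 mm steps.

Request:
move_arm(series=[{"wx":0,"wy":0,"wz":0,"x":0.1,"y":0,"z":0,"hand":0},{"wx":0,"wy":0,"wz":0,"x":0,"y":0,"z":0,"hand":0}])

```text
clock: 5.48
position: [0.6307, -0.0835, 0.035]
ee_rot: [0.706, 0.031, 0.706, -0.031]
ft_force: [0.4, 0.2, 0.8]
grip_width: -0.0002
```

Request:
move_arm(series=[{"wx":0,"wy":0,"wz":0,"x":0.1,"y":0,"z":0,"hand":0},{"wx":0,"wy":0,"wz":0,"x":0,"y":0,"z":0,"hand":0}])

```text
clock: 5.72
position: [0.6308, -0.0835, 0.034]
ee_rot: [0.706, 0.031, 0.706, -0.031]
ft_force: [-0.9, -0.5, 0.3]
grip_width: -0.0001
```

```bash
python3 - <<'E'
from h import *
p=pose()[:3,3];o=[]
Wt=None
for n,s in(("scene",20),("side",26)):
    K,C=cam(n);im=capture(n).copy();uv=proj(p,K,C)[0];q=proj([.6319,-.084,.04],K,C)[0];print(n,uv.round(1),q.round(1))
    u,v=uv.round().astype(int);f=10
    c=cv2.resize(im[v-30:v+30,u-20:u+20],(400,600),interpolation=cv2.INTER_NEAREST)
    for pt,col in((uv,(255,0,0)),(q,(0,0,255))):
        cv2.circle(c,tuple(int(t) for t in ((pt-[u-20,v-30]+.5)*f)),5,col,2)
    o.append(c)
cv2.imwrite("pics/c5.png",cv2.cvtColor(np.hstack(o),cv2.COLOR_RGB2BGR))
E
```

```text
scene [226.  225.1] [225.6 224.3]
side [221.6 180.5] [221.3 178.8]
```

View pics/c5.png

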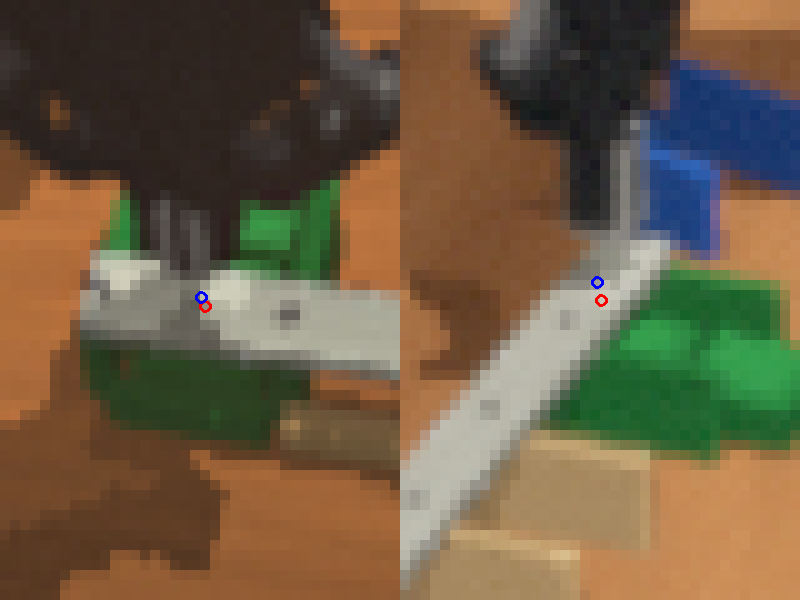

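Both views suggest the actual tip sits several mm above where the TCP projects (scene: dark tip ends at row 270 of the crop against 297; side: about 240 against 282). I'll keep going down in small steps and let the force decide.

Request:
move_arm(series=[{"wx":0,"wy":0,"wz":0,"x":0.1,"y":0,"z":0,"hand":0},{"wx":0,"wy":0,"wz":0,"x":0.1,"y":0,"z":0,"hand":0},{"wx":0,"wy":0,"wz":0,"x":0,"y":0,"z":0,"hand":0}])

```text
clock: 6.2
position: [0.6307, -0.0835, 0.032]
ee_rot: [0.706, 0.031, 0.707, -0.031]
ft_force: [-0.5, 0.1, -0.6]
grip_width: 0.0003
```

Request:
move_arm(series=[{"wx":0,"wy":0,"wz":0,"x":0.1,"y":0,"z":0,"hand":0},{"wx":0,"wy":0,"wz":0,"x":0.1,"y":0,"z":0,"hand":0},{"wx":0,"wy":0,"wz":0,"x":0,"y":0,"z":0,"hand":0}])

```text
clock: 6.58
position: [0.6307, -0.0835, 0.03]
ee_rot: [0.706, 0.031, 0.707, -0.031]
ft_force: [-0.8, 0.7, -1.1]
grip_width: 0.0003
```

Request:
move_arm(series=[{"wx":0,"wy":0,"wz":0,"x":0.1,"y":0,"z":0,"hand":0},{"wx":0,"wy":0,"wz":0,"x":0.1,"y":0,"z":0,"hand":0},{"wx":0,"wy":0,"wz":0,"x":0,"y":0,"z":0,"hand":0}])

```text
clock: 6.95
position: [0.6307, -0.0835, 0.028]
ee_rot: [0.706, 0.031, 0.707, -0.031]
ft_force: [-0.2, -0.5, -0.2]
grip_width: 0.0002
```

```bash
python3 - <<'E'
from h import *
T=pose();K,C=cam("wrist",T);im=capture("wrist");cv2.imwrite("pics/w6.png",cv2.cvtColor(im,cv2.COLOR_RGB2BGR))
o=[cv2.resize(im[190:290,190:330],(400,286),interpolation=2)]
for n in("side",):
    K,C=cam(n);i=capture(n);u,v=proj(T[:3,3],K,C)[0].round().astype(int);o.append(cv2.resize(i[v-20:v+12,u-22:u+23],(400,286),interpolation=2))
cv2.imwrite("pics/c6.png",cv2.cvtColor(np.hstack(o),cv2.COLOR_RGB2BGR));print(r.get_state()["ft_force"])
E
```

```text
[ 0.04217757 -0.40556605 -0.38387055]
```

View pics/c6.png

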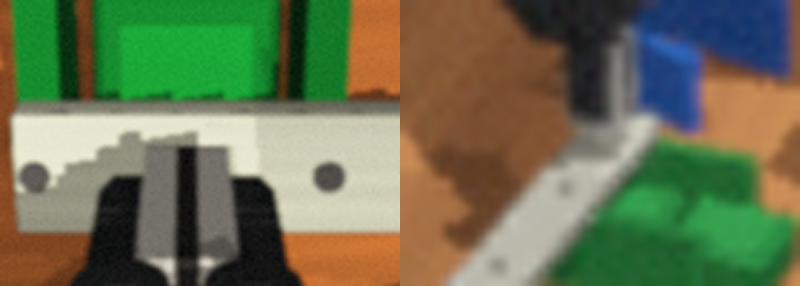

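The fingertip (crop row 147) and its shadow on the rail (row 133) have almost met. Go on down.

Request:
move_arm(series=[{"wx":0,"wy":0,"wz":0,"x":0.1,"y":0,"z":0,"hand":0},{"wx":0,"wy":0,"wz":0,"x":0,"y":0,"z":0,"hand":0}])

```text
clock: 7.3
position: [0.6308, -0.0835, 0.027]
ee_rot: [0.706, 0.031, 0.706, -0.031]
ft_force: [-0.4, -0.8, -0.1]
grip_width: 0.0001
```

Request:
move_arm(series=[{"wx":0,"wy":0,"wz":0,"x":0.1,"y":0,"z":0,"hand":0},{"wx":0,"wy":0,"wz":0,"x":0,"y":0,"z":0,"hand":0}])

```text
clock: 7.55
position: [0.6308, -0.0835, 0.026]
ee_rot: [0.706, 0.031, 0.706, -0.031]
ft_force: [0.7, -0.4, -1.0]
grip_width: -0.0001
```

Request:
move_arm(series=[{"wx":0,"wy":0,"wz":0,"x":0.1,"y":0,"z":0,"hand":0},{"wx":0,"wy":0,"wz":0,"x":0,"y":0,"z":0,"hand":0}])

```text
clock: 7.8
position: [0.6307, -0.0835, 0.025]
ee_rot: [0.706, 0.031, 0.706, -0.031]
ft_force: [0.6, -0.3, -0.3]
grip_width: 0.0
```

Request:
move_arm(series=[{"wx":0,"wy":0,"wz":0,"x":0.1,"y":0,"z":0,"hand":0},{"wx":0,"wy":0,"wz":0,"x":0,"y":0,"z":0,"hand":0}])

```text
clock: 8.05
position: [0.6308, -0.0835, 0.024]
ee_rot: [0.706, 0.031, 0.706, -0.031]
ft_force: [-0.1, 0.2, 0.4]
grip_width: 0.0
```

Request:
move_arm(series=[{"wx":0,"wy":0,"wz":0,"x":0.1,"y":0,"z":0,"hand":0},{"wx":0,"wy":0,"wz":0,"x":0,"y":0,"z":0,"hand":0}])

```text
clock: 8.3
position: [0.6308, -0.0835, 0.023]
ee_rot: [0.706, 0.031, 0.706, -0.031]
ft_force: [-0.2, -0.3, -0.0]
grip_width: 0.0002
```

Request:
move_arm(series=[{"wx":0,"wy":0,"wz":0,"x":0.1,"y":0,"z":0,"hand":0},{"wx":0,"wy":0,"wz":0,"x":0.1,"y":0,"z":0,"hand":0},{"wx":0,"wy":0,"wz":0,"x":0,"y":0,"z":0,"hand":0}])

```text
clock: 8.68
position: [0.6307, -0.0835, 0.021]
ee_rot: [0.706, 0.031, 0.707, -0.031]
ft_force: [-0.6, -0.0, -0.2]
grip_width: -0.0
```

```bash
python3 - <<'E'
from h import *
T=pose();im=capture("wrist");s=capture("side");c=capture("scene")
cv2.imwrite("pics/w7.png",cv2.cvtColor(im,cv2.COLOR_RGB2BGR))
K,C=cam("side");u,v=proj(T[:3,3],K,C)[0].round().astype(int);a=cv2.resize(s[v-26:v+14,u-20:u+20],(400,400),interpolation=cv2.INTER_NEAREST)
K,C=cam("scene");u,v=proj(T[:3,3],K,C)[0].round().astype(int);b=cv2.resize(c[v-26:v+14,u-20:u+20],(400,400),interpolation=cv2.INTER_NEAREST)
cv2.imwrite("pics/c7.png",cv2.cvtColor(np.hstack([a,b]),cv2.COLOR_RGB2BGR))
# wrist tip/shadow columns
g=cv2.cvtColor(im,cv2.COLOR_RGB2GRAY);g0=cv2.cvtColor(cv2.imread("pics/w6.png"),cv2.COLOR_BGR2GRAY)
for col in(245,249,264,268): print(col,g0[222:256:2,col].tolist(),g[222:256:2,col].tolist())
E
```

```text
245 [99, 78, 117, 132, 192, 228, 228, 228, 171, 127, 109, 115, 114, 116, 110, 114, 114] [111, 116, 105, 72, 90, 122, 139, 210, 231, 158, 110, 117, 114, 115, 113, 112, 114]
249 [84, 79, 113, 130, 190, 227, 226, 212, 146, 127, 108, 112, 115, 113, 111, 115, 112] [112, 113, 102, 71, 91, 124, 133, 209, 216, 116, 106, 118, 114, 116, 113, 111, 114]
264 [101, 76, 111, 129, 189, 223, 225, 227, 228, 204, 109, 115, 110, 113, 113, 113, 112] [114, 112, 111, 81, 91, 119, 136, 207, 219, 192, 112, 114, 111, 114, 112, 112, 111]
268 [98, 96, 113, 130, 190, 229, 223, 224, 229, 202, 116, 120, 116, 113, 113, 113, 112] [115, 113, 111, 90, 94, 120, 133, 207, 227, 203, 119, 116, 113, 112, 114, 114, 117]
```

View pics/c7.png

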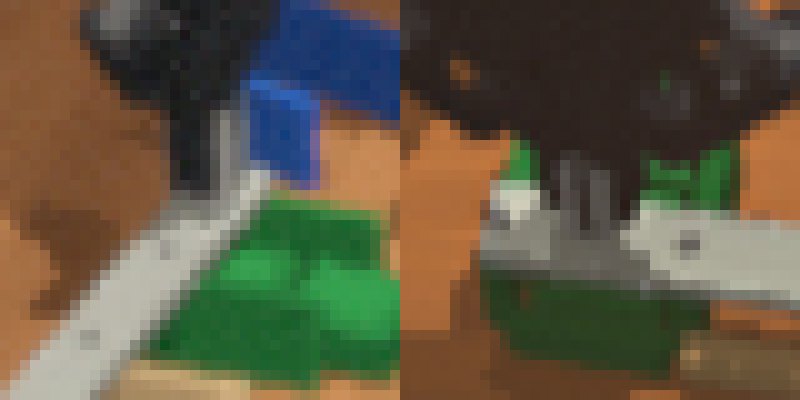

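Side and scene crops show the fingertip centred over the green bay and nearly on the rail. From the wrist rows (tip 241, rail's near edge 236) I estimate about 6 mm still to go.

Request:
move_arm(series=[{"wx":0,"wy":0,"wz":0,"x":0.1,"y":0,"z":0,"hand":0},{"wx":0,"wy":0,"wz":0,"x":0.1,"y":0,"z":0,"hand":0},{"wx":0,"wy":0,"wz":0,"x":0.1,"y":0,"z":0,"hand":0},{"wx":0,"wy":0,"wz":0,"x":0,"y":0,"z":0,"hand":0}])

```text
clock: 9.32
position: [0.6307, -0.0835, 0.0179]
ee_rot: [0.706, 0.031, 0.707, -0.031]
ft_force: [-0.9, 0.2, -0.4]
grip_width: -0.0003
```

Request:
move_arm(series=[{"wx":0,"wy":0,"wz":0,"x":0.1,"y":0,"z":0,"hand":0},{"wx":0,"wy":0,"wz":0,"x":0,"y":0,"z":0,"hand":0}])

```text
clock: 9.57
position: [0.6308, -0.0835, 0.017]
ee_rot: [0.706, 0.031, 0.706, -0.031]
ft_force: [-0.8, -0.5, -0.4]
grip_width: 0.0002
```

Request:
move_arm(series=[{"wx":0,"wy":0,"wz":0,"x":0.1,"y":0,"z":0,"hand":0},{"wx":0,"wy":0,"wz":0,"x":0,"y":0,"z":0,"hand":0}])

```text
clock: 9.82
position: [0.6307, -0.0835, 0.016]
ee_rot: [0.706, 0.031, 0.707, -0.031]
ft_force: [0.4, 0.1, -0.4]
grip_width: -0.0003
```

Request:
move_arm(series=[{"wx":0,"wy":0,"wz":0,"x":0.1,"y":0,"z":0,"hand":0},{"wx":0,"wy":0,"wz":0,"x":0,"y":0,"z":0,"hand":0}])

```text
clock: 10.07
position: [0.6307, -0.0835, 0.015]
ee_rot: [0.706, 0.031, 0.706, -0.031]
ft_force: [0.2, -0.2, -0.0]
grip_width: 0.0001
```

Request:
move_arm(series=[{"wx":0,"wy":0,"wz":0,"x":0.1,"y":0,"z":0,"hand":0},{"wx":0,"wy":0,"wz":0,"x":0,"y":0,"z":0,"hand":0}])

```text
clock: 10.32
position: [0.6309, -0.0835, 0.0144]
ee_rot: [0.707, 0.031, 0.706, -0.031]
ft_force: [-0.2, 0.7, 2.6]
grip_width: -0.0001
```

Contact: 2.6 N up at TCP z 14.4 mm. So the real fingertips stand about 25.6 mm behind the reported TCP, which agrees with the wrist view. I'll press slightly more, then slide to bay two.

Request:
move_arm(series=[{"wx":0,"wy":0,"wz":0,"x":0.04,"y":0,"z":0,"hand":0},{"wx":0,"wy":0,"wz":0,"x":0,"y":0,"z":0,"hand":0},{"wx":0,"wy":0,"wz":0,"x":0,"y":0,"z":0,"hand":0}])

```text
clock: 10.7
position: [0.631, -0.0835, 0.0144]
ee_rot: [0.707, 0.031, 0.706, -0.031]
ft_force: [-1.9, 1.8, 5.2]
grip_width: -0.0006
```

Request:
move_arm(series=[{"wx":0,"wy":0,"wz":0,"x":0,"y":0.6,"z":0,"hand":0},{"wx":0,"wy":0,"wz":0,"x":0,"y":1.0,"z":0,"hand":0},{"wx":0,"wy":0,"wz":0,"x":0,"y":1.1,"z":0,"hand":0},{"wx":0,"wy":0,"wz":0,"x":0,"y":1.1,"z":0,"hand":0},{"wx":0,"wy":0,"wz":0,"x":0,"y":1.0,"z":0,"hand":0},{"wx":0,"wy":0,"wz":0,"x":0,"y":0.6,"z":0,"hand":0},{"wx":0,"wy":0,"wz":0,"x":0,"y":0,"z":0,"hand":0},{"wx":0,"wy":0,"wz":0,"x":0,"y":0,"z":0,"hand":0}])

```text
clock: 11.7
position: [0.6365, -0.029, 0.0144]
ee_rot: [0.707, 0.031, 0.706, -0.031]
ft_force: [-0.4, -1.8, 4.6]
grip_width: 0.0001
```

Request:
move_arm(series=[{"wx":0,"wy":0,"wz":0,"x":0,"y":0.6,"z":0,"hand":0},{"wx":0,"wy":0,"wz":0,"x":0,"y":1.0,"z":0,"hand":0},{"wx":0,"wy":0,"wz":0,"x":0,"y":1.1,"z":0,"hand":0},{"wx":0,"wy":0,"wz":0,"x":0,"y":1.1,"z":0,"hand":0},{"wx":0,"wy":0,"wz":0,"x":0,"y":0.9,"z":0,"hand":0},{"wx":0,"wy":0,"wz":0,"x":0,"y":0.5,"z":0,"hand":0},{"wx":0,"wy":0,"wz":0,"x":0,"y":0,"z":0,"hand":0},{"wx":0,"wy":0,"wz":0,"x":0,"y":0,"z":0,"hand":0}])

```text
clock: 12.7
position: [0.6409, 0.0226, 0.0144]
ee_rot: [0.707, 0.031, 0.706, -0.031]
ft_force: [0.5, -2.1, 5.7]
grip_width: 0.0
```

Counted: the fingertip was on the rail with 5.2, 4.6 and 5.7 N over bays one, two and three. Lift straight off and look at the bar.

Request:
move_arm(series=[{"wx":0,"wy":0,"wz":0,"x":-4,"y":0,"z":0,"hand":0},{"wx":0,"wy":0,"wz":0,"x":-6,"y":0,"z":0,"hand":0},{"wx":0,"wy":0,"wz":0,"x":-6,"y":0,"z":0,"hand":0},{"wx":0,"wy":0,"wz":0,"x":-5,"y":0,"z":0,"hand":0},{"wx":0,"wy":0,"wz":0,"x":0,"y":1.5,"z":-4.7,"hand":0},{"wx":0,"wy":0,"wz":0,"x":0,"y":1.5,"z":-4.7,"hand":0},{"wx":0,"wy":0,"wz":0,"x":0,"y":1.5,"z":-4.7,"hand":0},{"wx":0,"wy":0,"wz":0,"x":0,"y":0,"z":0,"hand":0},{"wx":0,"wy":0,"wz":0,"x":0,"y":0,"z":0,"hand":0}])

```text
clock: 13.82
position: [0.5041, 0.08, 0.2237]
ee_rot: [0.707, 0.031, 0.706, -0.03]
ft_force: [0.3, -0.1, 0.8]
grip_width: 0.0001
```

```bash
cat >> h.py <<'E'
RO=np.array([.628,.0519]);RX=np.array([.996,-.0888]);RY=np.array([.0888,.996])
def bar(name):
    T=pose();im=capture("wrist");cv2.imwrite(f"pics/{name}.png",cv2.cvtColor(im,cv2.COLOR_RGB2BGR));K,C=cam("wrist",T)
    lo,hi=COL["violet"];hi=(150,255,255)
    for a,ce,m in sorted(blobs(im,lo,hi,300),key=lambda t:-t[0])[:2]:
        c=cv2.findContours(m.astype(np.uint8),0,1)[0][0][:,0]
        b=cv2.minAreaRect((ray(c,K,C,.02)*1000).astype(np.float32));(cx,cy),(w,h),an=b
        if w<h: an-=90
        an=(an+90)%180-90
        q=np.array([cx,cy])/1000-RO
        print("area",a,"px",c.min(0),c.max(0),"ctr mm",round(cx,1),round(cy,1),"size",round(w,1),round(h,1),"yaw",round(an,1),"rack x,y mm",(q@RX*1000).round(1),(q@RY*1000).round(1))
    print("TCP",T[:3,3].round(4),r.get_state()["clock"]);return im,K,C
E
python3 - <<'E'
from h import *
im,K,C=bar("w8")
g=cv2.cvtColor(im,cv2.COLOR_RGB2HSV)
# where rack dots should project
for k in range(-3,4):
    p=RO+RX*.016+RY*k*.054; print(k,proj([*p,.04],K,C)[0].round(1),end=' ')
E
```

```text
area 2467 px [249  82] [293 160] ctr mm 459.6 101.2 size 36.6 82.4 yaw -14.6 rack x,y mm -172.1 34.1
area 1170 px [263   0] [322  35] ctr mm 347.2 130.9 size 28.2 55.7 yaw -58.2 rack x,y mm -286.7 53.8
TCP [0.5041 0.08   0.2237] 13.875
-3 [107.2 281. ] -2 [151.5 281.2] -1 [195.8 281.3] 0 [240.  281.5] 1 [284.3 281.6] 2 [328.5 281.8] 3 [372.8 281.9]
```

View pics/w8.png

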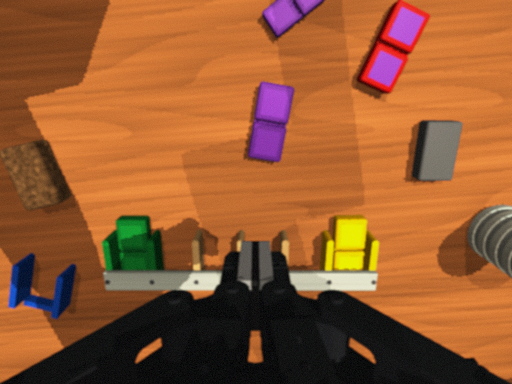

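Wrist view: the bar is at (270,122) and clear. The rail dots sit at rows 281–283, where my rack pose predicts them. Next, hover over the bar with the jaws across it, opened to 5.2 cm, and read the tip height from the wrist image.

```bash
python3 - <<'E'
from h import *
go([.4596,.1012,.08],-14.6)
E
```

```text
pos [0.5046 0.0797 0.2236] shift now-axes [14.36  1.74 -4.68] turn [ 9.6  0.  -0. ]  shift in goal axes [14.36  0.95 -4.9 ]
```

Request:
move_arm(series=[{"wx":0,"wy":0,"wz":0,"x":4,"y":0.9,"z":-2.3,"hand":5.2},{"wx":0,"wy":0,"wz":0,"x":4,"y":0.8,"z":-2.4,"hand":5.2},{"wx":9.6,"wy":0,"wz":0,"x":4,"y":0,"z":0,"hand":5.2},{"wx":0,"wy":0,"wz":0,"x":2.4,"y":0,"z":0,"hand":5.2},{"wx":0,"wy":0,"wz":0,"x":0,"y":0,"z":0,"hand":5.2},{"wx":0,"wy":0,"wz":0,"x":0,"y":0,"z":0,"hand":5.2}])

```text
clock: 14.62
position: [0.4598, 0.1004, 0.0804]
ee_rot: [0.702, 0.09, 0.701, -0.09]
ft_force: [-0.2, -0.1, 0.3]
grip_width: 0.052
```

```bash
python3 - <<'E'
from h import *
im,K,C=bar("w9"); go([.4596,.1012,-.01],-14.6)
h=cv2.cvtColor(im,cv2.COLOR_RGB2HSV);s=h[...,1];m=(s<70)
cols=np.where(m[235:300].any(0))[0]
for u in range(150,362,6): 
    v=np.where(m[180:,u])[0]; print(u,180+v[0] if len(v) else None,end='; ')
E
```

```text
area 5398 px [230 145] [282 253] ctr mm 458.4 101.9 size 36.7 83.3 yaw -14.6 rack x,y mm -173.4 34.7
area 3695 px [215   0] [310  75] ctr mm 345.3 134.4 size 27.7 60.7 yaw -58.2 rack x,y mm -288.9 57.1
TCP [0.4598 0.1004 0.0804] 14.675
pos [0.46   0.1005 0.0807] shift now-axes [ 9.07  0.05 -0.08] turn [-0.1  0.1 -0.1]  shift in goal axes [ 9.07  0.06 -0.06]
150 287; 156 277; 162 266; 168 259; 174 256; 180 251; 186 245; 192 245; 198 265; 204 360; 210 360; 216 358; 222 358; 228 364; 234 361; 240 361; 246 362; 252 367; 258 364; 264 363; 270 361; 276 361; 282 359; 288 358; 294 359; 300 358; 306 358; 312 270; 318 245; 324 245; 330 252; 336 256; 342 259; 348 266; 354 277; 360 288;
```

The tips at this opening are about 30 mm behind the TCP (row 245). So tip height 6 mm means TCP z = -24 mm. Go down around the bar, then close to a loose 4.1 cm.

Request:
move_arm(series=[{"wx":0,"wy":0,"wz":0,"x":4,"y":0.1,"z":0,"hand":5.2},{"wx":0,"wy":0,"wz":0,"x":3,"y":0,"z":0,"hand":5.2},{"wx":0,"wy":0,"wz":0,"x":2,"y":0,"z":0,"hand":5.2},{"wx":0,"wy":0,"wz":0,"x":1.2,"y":0,"z":0,"hand":5.2},{"wx":0,"wy":0,"wz":0,"x":0,"y":0,"z":0,"hand":5.2},{"wx":0,"wy":0,"wz":0,"x":0,"y":0,"z":0,"hand":5.2}])

```text
clock: 15.42
position: [0.4596, 0.1015, -0.0214]
ee_rot: [0.702, 0.09, 0.701, -0.09]
ft_force: [0.7, 0.1, -0.2]
grip_width: 0.0526
```

Request:
move_arm(series=[{"wx":0,"wy":0,"wz":0,"x":0,"y":0,"z":0,"hand":4.6},{"wx":0,"wy":0,"wz":0,"x":0,"y":0,"z":0,"hand":4.1},{"wx":0,"wy":0,"wz":0,"x":0,"y":0,"z":0,"hand":4.1},{"wx":0,"wy":0,"wz":0,"x":0,"y":0,"z":0,"hand":4.1}])

```text
clock: 15.92
position: [0.4585, 0.1013, -0.0222]
ee_rot: [0.701, 0.09, 0.701, -0.09]
ft_force: [0.1, -0.1, 0.1]
grip_width: 0.0408
```

```bash
python3 - <<'E'
from h import *
go([*(RO+RX*-.1731+RY*-.027),-.0214],-5.1)
E
```

```text
pos [ 0.4585  0.1013 -0.0222] shift now-axes [-0.08 -6.03  1.02] turn [-9.5  0.  -0. ]  shift in goal axes [-0.08 -6.11  0.01]
```

Request:
move_arm(series=[{"wx":-0.5,"wy":0,"wz":0,"x":0,"y":-0.3,"z":0.1,"hand":4.1},{"wx":-1,"wy":0,"wz":0,"x":0,"y":-0.6,"z":0.1,"hand":4.1},{"wx":-1,"wy":0,"wz":0,"x":0,"y":-0.6,"z":0.1,"hand":4.1},{"wx":-1,"wy":0,"wz":0,"x":0,"y":-0.6,"z":0.1,"hand":4.1},{"wx":-1,"wy":0,"wz":0,"x":0,"y":-0.6,"z":0.1,"hand":4.1},{"wx":-1,"wy":0,"wz":0,"x":0,"y":-0.6,"z":0,"hand":4.1},{"wx":-1,"wy":0,"wz":0,"x":0,"y":-0.6,"z":0,"hand":4.1},{"wx":-1,"wy":0,"wz":0,"x":0,"y":-0.6,"z":0,"hand":4.1},{"wx":-1,"wy":0,"wz":0,"x":0,"y":-0.6,"z":0,"hand":4.1},{"wx":-1,"wy":0,"wz":0,"x":0,"y":-0.6,"z":0,"hand":4.1},{"wx":0,"wy":0,"wz":0,"x":0,"y":-0.6,"z":0,"hand":4.1},{"wx":0,"wy":0,"wz":0,"x":0,"y":-0.4,"z":0,"hand":4.1},{"wx":0,"wy":0,"wz":0,"x":0,"y":0,"z":0,"hand":4.1},{"wx":0,"wy":0,"wz":0,"x":0,"y":0,"z":0,"hand":4.1}])

```text
clock: 17.68
position: [0.4521, 0.0341, -0.0223]
ee_rot: [0.706, 0.032, 0.706, -0.032]
ft_force: [0.5, 0.5, -0.1]
grip_width: 0.041
```

```bash
python3 - <<'E'
from h import *
bar("w10"); go([*(RO+RX*-.1731+RY*-.027),-.0214],-5.1)
E
```

```text
area 14662 px [212 181] [302 357] ctr mm 450.9 35.9 size 37.3 86.4 yaw -5.0 rack x,y mm -174.9 -31.7
area 4157 px [416   0] [511  66] ctr mm 354.1 116.7 size 26.6 26.8 yaw -58.8 rack x,y mm -278.5 40.2
TCP [ 0.4521  0.0341 -0.0223] 17.725
pos [ 0.4522  0.0342 -0.0224] shift now-axes [-0.1   0.63  0.04] turn [-0. -0.  0.]  shift in goal axes [-0.1   0.63  0.04]
```

Request:
move_arm(series=[{"wx":0,"wy":0,"wz":0,"x":0,"y":0.3,"z":0,"hand":4.1},{"wx":0,"wy":0,"wz":0,"x":0,"y":0.3,"z":0,"hand":4.1},{"wx":0,"wy":0,"wz":0,"x":0,"y":0.16,"z":0,"hand":4.1},{"wx":0,"wy":0,"wz":0,"x":0,"y":0,"z":0,"hand":4.1},{"wx":0,"wy":0,"wz":0,"x":0,"y":0,"z":0,"hand":5.2},{"wx":0,"wy":0,"wz":0,"x":0,"y":-0.1,"z":0,"hand":5.2},{"wx":0,"wy":0,"wz":0,"x":-2,"y":0,"z":0,"hand":5.2},{"wx":0,"wy":0,"wz":0,"x":-4,"y":0,"z":0,"hand":5.2},{"wx":0,"wy":0,"wz":0,"x":-4,"y":0,"z":0,"hand":2},{"wx":0,"wy":0,"wz":0,"x":0,"y":0,"z":0,"hand":2},{"wx":0,"wy":0,"wz":0,"x":0,"y":0,"z":0,"hand":2}])

```text
clock: 19.1
position: [0.4525, 0.0406, 0.0774]
ee_rot: [0.706, 0.032, 0.706, -0.032]
ft_force: [0.3, 0.1, -0.8]
grip_width: 0.02
```

```bash
python3 - <<'E'
from h import *
im,K,C=bar("w11"); go([*(RO+RX*-.240+RY*-.027),.08],-5.1)
m=cv2.cvtColor(im,cv2.COLOR_RGB2HSV)[...,1]<70
for u in range(190,325,6): 
    v=np.where(m[180:,u])[0]; print(u,180+v[0] if len(v) else None,end='; ')
E
```

```text
area 5371 px [229 148] [281 257] ctr mm 452.5 41.2 size 36.6 83.5 yaw -5.0 rack x,y mm -173.9 -26.2
area 2296 px [334  11] [395  77] ctr mm 352.6 119.6 size 27.2 31.2 yaw -58.9 rack x,y mm -280.3 42.9
TCP [0.4525 0.0406 0.0774] 19.15
pos [0.4518 0.0406 0.0768] shift now-axes [-0.31 -0.01 -6.55] turn [-0.  -0.1  0. ]  shift in goal axes [-0.32 -0.01 -6.55]
190 286; 196 280; 202 260; 208 253; 214 253; 220 242; 226 242; 232 244; 238 361; 244 363; 250 367; 256 369; 262 364; 268 365; 274 361; 280 242; 286 242; 292 250; 298 253; 304 255; 310 267; 316 285; 322 288;
```

The bar is now on the third bay's centre line: rack y -26.2 mm (wanted -27), yaw -5.0° (rack -5.1°). Move behind it and lower, then push.

Request:
move_arm(series=[{"wx":0,"wy":0,"wz":0,"x":0,"y":-0.04,"z":-3.3,"hand":2},{"wx":0,"wy":0,"wz":0,"x":0,"y":0,"z":-3.3,"hand":2},{"wx":0,"wy":0,"wz":0,"x":0,"y":0,"z":0,"hand":2},{"wx":0,"wy":0,"wz":0,"x":4,"y":0,"z":0,"hand":2},{"wx":0,"wy":0,"wz":0,"x":3,"y":0,"z":0,"hand":2},{"wx":0,"wy":0,"wz":0,"x":1.7,"y":0,"z":0,"hand":2},{"wx":0,"wy":0,"wz":0,"x":0.9,"y":0,"z":0,"hand":2},{"wx":0,"wy":0,"wz":0,"x":0,"y":0,"z":0,"hand":2},{"wx":0,"wy":0,"wz":0,"x":0,"y":0,"z":0,"hand":2}])

```text
clock: 20.27
position: [0.3878, 0.0463, -0.0179]
ee_rot: [0.707, 0.032, 0.706, -0.032]
ft_force: [-0.4, 0.2, 0.0]
grip_width: 0.0197
```

```bash
python3 - <<'E'
from h import *
bar("w12"); go([*(RO+RX*-.130+RY*-.027),-.02],-5.1)
E
```

```text
area 4888 px [374 130] [466 222] ctr mm 349.0 118.1 size 30.2 30.6 yaw -59.0 rack x,y mm -283.8 41.1
area 4110 px [444  86] [511 180] ctr mm 333.5 144.7 size 28.4 28.2 yaw 32.0 rack x,y mm -301.5 66.2
TCP [ 0.3878  0.0463 -0.0179] 20.325
pos [ 0.3879  0.0463 -0.0178] shift now-axes [ 2.400e-01 -1.000e-02  1.086e+01] turn [-0.   0.1 -0. ]  shift in goal axes [ 2.200e-01 -1.000e-02  1.087e+01]
```

Request:
move_arm(series=[{"wx":0,"wy":0,"wz":0,"x":0,"y":0,"z":0.5,"hand":2},{"wx":0,"wy":0,"wz":0,"x":0,"y":0,"z":0.5,"hand":2},{"wx":0,"wy":0,"wz":0,"x":0,"y":0,"z":0.5,"hand":2},{"wx":0,"wy":0,"wz":0,"x":0,"y":0,"z":0.8,"hand":2},{"wx":0,"wy":0,"wz":0,"x":0,"y":0,"z":1,"hand":2},{"wx":0,"wy":0,"wz":0,"x":0,"y":0,"z":1,"hand":2},{"wx":0,"wy":0,"wz":0,"x":0,"y":0,"z":1,"hand":2},{"wx":0,"wy":0,"wz":0,"x":0,"y":0,"z":1,"hand":2},{"wx":0,"wy":0,"wz":0,"x":0,"y":0,"z":1,"hand":2},{"wx":0,"wy":0,"wz":0,"x":0,"y":0,"z":0.8,"hand":2},{"wx":0,"wy":0,"wz":0,"x":0,"y":0,"z":0.5,"hand":2},{"wx":0,"wy":0,"wz":0,"x":0,"y":0,"z":0,"hand":2}])

```text
clock: 21.82
position: [0.4733, 0.0385, -0.0183]
ee_rot: [0.707, 0.032, 0.706, -0.032]
ft_force: [0.0, 0.0, -0.3]
grip_width: 0.0199
```

```bash
python3 - <<'E'
from h import *
T=pose();print((T[:2,3]-RO)@RX,(T[:2,3]-RO)@RY)
for n in("scene","side"):
    im=capture(n);K,C=cam(n)
    for a,ce,m in blobs(im,*COL["violet"],60):
        c=cv2.findContours(m.astype(np.uint8),0,1)[0][0][:,0];P=ray(c,K,C,.02)-RO
        (cx,cy),s,an=cv2.minAreaRect((P*1000).astype(np.float32));q=np.array([cx,cy])
        print(n,a,ce.round(),"rack",(q@RX).round(1),(q@RY).round(1),np.round(s,1),round(an,1))
E
```

```text
-0.1529394549971016 -0.027055723454631184
scene 149 [304. 160.] rack -278.5 57.1 [33.8 62.9] 29.9
scene 300 [270. 203.] rack -92.8 -27.3 [35.9 89.2] 85.0
side 288 [242. 212.] rack -106.2 -15.1 [54.4 87.9] 82.2
side 199 [298. 244.] rack -293.3 70.7 [31.5 72.1] 33.2
side 60 [264. 257.] rack -228.3 152.2 [22.7 24.1] 59.6
side 63 [277. 265.] rack -268.0 169.0 [22.6 24.3] 67.3
```

The bar is straight and on line: scene view puts rack y at -27.3 mm. Continue into the mouth.

Request:
move_arm(series=[{"wx":0,"wy":0,"wz":0,"x":0,"y":0,"z":0.5,"hand":2},{"wx":0,"wy":0,"wz":0,"x":0,"y":0,"z":0.8,"hand":2},{"wx":0,"wy":0,"wz":0,"x":0,"y":0,"z":0.8,"hand":2},{"wx":0,"wy":0,"wz":0,"x":0,"y":0,"z":0.8,"hand":2},{"wx":0,"wy":0,"wz":0,"x":0,"y":0,"z":0.8,"hand":2},{"wx":0,"wy":0,"wz":0,"x":0,"y":0,"z":0.6,"hand":2},{"wx":0,"wy":0,"wz":0,"x":0,"y":0,"z":0.4,"hand":2},{"wx":0,"wy":0,"wz":0,"x":0,"y":0,"z":0,"hand":2}])

```text
clock: 22.92
position: [0.52, 0.0343, -0.0183]
ee_rot: [0.707, 0.032, 0.706, -0.032]
ft_force: [1.1, -0.5, 0.0]
grip_width: 0.0199
```

```bash
python3 - <<'E'
from h import *
T=pose();print((T[:2,3]-RO)@RX,(T[:2,3]-RO)@RY,r.get_state()["ft_force"])
im=capture("scene");K,C=cam("scene")
for a,ce,m in blobs(im,*COL["violet"],60):
        c=cv2.findContours(m.astype(np.uint8),0,1)[0][0][:,0];P=ray(c,K,C,.02)-RO
        (cx,cy),s,an=cv2.minAreaRect((P*1000).astype(np.float32));q=np.array([cx,cy])
        print(a,ce.round(),"rack",(q@RX).round(1),(q@RY).round(1),np.round(s,1),round(an,1))
E
```

```text
-0.10599961081747099 -0.02707813906148849 [ 1.05139487 -0.53229753  0.04328524]
148 [304. 160.] rack -278.6 57.2 [32.9 63.4] 31.6
296 [268. 214.] rack -50.5 -27.0 [36.3 82.8] 84.3
```

Request:
move_arm(series=[{"wx":0,"wy":0,"wz":0,"x":0,"y":0,"z":0.5,"hand":2},{"wx":0,"wy":0,"wz":0,"x":0,"y":0,"z":0.6,"hand":2},{"wx":0,"wy":0,"wz":0,"x":0,"y":0,"z":0.6,"hand":2},{"wx":0,"wy":0,"wz":0,"x":0,"y":0,"z":0.6,"hand":2},{"wx":0,"wy":0,"wz":0,"x":0,"y":0,"z":0.5,"hand":2},{"wx":0,"wy":0,"wz":0,"x":0,"y":0,"z":0.4,"hand":2},{"wx":0,"wy":0,"wz":0,"x":0,"y":0,"z":0.2,"hand":2},{"wx":0,"wy":0,"wz":0,"x":0,"y":0,"z":0.1,"hand":2},{"wx":0,"wy":0,"wz":0,"x":0,"y":0,"z":0,"hand":2}])

```text
clock: 24.1
position: [0.5545, 0.0312, -0.0183]
ee_rot: [0.706, 0.032, 0.706, -0.032]
ft_force: [0.2, 0.2, -0.3]
grip_width: 0.02
```

Request:
move_arm(series=[{"wx":0,"wy":0,"wz":0,"x":0,"y":0,"z":0.15,"hand":2},{"wx":0,"wy":0,"wz":0,"x":0,"y":0,"z":0.15,"hand":2},{"wx":0,"wy":0,"wz":0,"x":0,"y":0,"z":0,"hand":2}])

```text
clock: 24.48
position: [0.5578, 0.031, -0.0183]
ee_rot: [0.707, 0.032, 0.706, -0.032]
ft_force: [0.8, -0.9, -0.7]
grip_width: 0.0202
```

Request:
move_arm(series=[{"wx":0,"wy":0,"wz":0,"x":0,"y":0,"z":0.1,"hand":2},{"wx":0,"wy":0,"wz":0,"x":0,"y":0,"z":0,"hand":2}])

```text
clock: 24.72
position: [0.5584, 0.0308, -0.0183]
ee_rot: [0.706, 0.032, 0.706, -0.032]
ft_force: [-0.4, -0.5, -0.0]
grip_width: 0.0198
```

Request:
move_arm(series=[{"wx":0,"wy":0,"wz":0,"x":0,"y":0,"z":0.1,"hand":2},{"wx":0,"wy":0,"wz":0,"x":0,"y":0,"z":0,"hand":2}])

```text
clock: 24.98
position: [0.5595, 0.0307, -0.0183]
ee_rot: [0.706, 0.032, 0.706, -0.032]
ft_force: [0.0, 0.1, -1.4]
grip_width: 0.0199
```

```bash
python3 - <<'E'
from h import *
T=pose();print((T[:2,3]-RO)@RX,r.get_state()["ft_force"])
im=capture("scene");K,C=cam("scene")
for nm in("violet","green","yellow"):
  for a,ce,m in blobs(im,*COL[nm],60):
    c=cv2.findContours(m.astype(np.uint8),0,1)[0][0][:,0];P=(ray(c,K,C,.02)-RO)*1000
    print(nm,a,ce.round(),"rack x",(P@RX).min().round(1),(P@RX).max().round(1),"y",(P@RY).min().round(1),(P@RY).max().round(1))
E
```

```text
-0.06633200240404673 [ 0.03726919  0.11369205 -1.43441353]
violet 149 [304. 160.] rack x -307.8 -248.4 y 26.0 86.4
violet 164 [267. 220.] rack x -52.2 -7.7 y -44.8 -9.2
green 2066 [491.  43.] rack x -1534.9 -710.6 y 675.5 971.8
green 328 [505.  85.] rack x -920.1 -696.1 y 732.8 842.8
green 331 [ 17. 225.] rack x 56.8 139.0 y -779.6 -687.9
green 181 [231. 215.] rack x -51.1 -8.4 y -152.5 -106.7
green 81 [224. 234.] rack x 24.8 45.3 y -164.4 -113.4
yellow 185 [323. 228.] rack x -55.0 -7.1 y 115.6 152.0
```

Request:
move_arm(series=[{"wx":0,"wy":0,"wz":0,"x":0,"y":0,"z":0.1,"hand":2},{"wx":0,"wy":0,"wz":0,"x":0,"y":0,"z":0,"hand":2}])

```text
clock: 25.28
position: [0.5606, 0.0307, -0.0183]
ee_rot: [0.706, 0.032, 0.706, -0.032]
ft_force: [0.1, -0.3, -0.4]
grip_width: 0.0198
```

Request:
move_arm(series=[{"wx":0,"wy":0,"wz":0,"x":0,"y":0,"z":0.1,"hand":2},{"wx":0,"wy":0,"wz":0,"x":0,"y":0,"z":0,"hand":2}])

```text
clock: 25.52
position: [0.5609, 0.0306, -0.0184]
ee_rot: [0.706, 0.032, 0.707, -0.032]
ft_force: [-0.5, 0.6, 1.5]
grip_width: 0.02
```

Request:
move_arm(series=[{"wx":0,"wy":0,"wz":0,"x":0,"y":0,"z":0.1,"hand":2},{"wx":0,"wy":0,"wz":0,"x":0,"y":0,"z":0,"hand":2}])

```text
clock: 25.78
position: [0.5609, 0.0306, -0.0184]
ee_rot: [0.706, 0.032, 0.707, -0.032]
ft_force: [-5.3, 1.5, 4.4]
grip_width: 0.0197
```

Request:
move_arm(series=[{"wx":0,"wy":0,"wz":0,"x":0,"y":0,"z":0.1,"hand":2},{"wx":0,"wy":0,"wz":0,"x":0,"y":0,"z":0,"hand":2},{"wx":0,"wy":0,"wz":0,"x":0,"y":0,"z":0,"hand":2}])

```text
clock: 26.15
position: [0.5609, 0.0306, -0.0186]
ee_rot: [0.705, 0.032, 0.708, -0.031]
ft_force: [-7.6, 1.5, 6.1]
grip_width: 0.0198
```

The bar has stopped firmly: the position no longer changes and resistance has risen to 7.6 N. Back off, lift and check.

Request:
move_arm(series=[{"wx":0,"wy":0,"wz":0,"x":0,"y":0,"z":-0.3,"hand":2},{"wx":0,"wy":0,"wz":0,"x":0,"y":0,"z":-1.5,"hand":2},{"wx":0,"wy":0,"wz":0,"x":0,"y":0,"z":-2,"hand":2},{"wx":0,"wy":0,"wz":0,"x":-4,"y":0,"z":0,"hand":2},{"wx":0,"wy":0,"wz":0,"x":-6,"y":0,"z":0,"hand":2},{"wx":0,"wy":0,"wz":0,"x":-6,"y":0,"z":0,"hand":2},{"wx":0,"wy":0,"wz":0,"x":-4,"y":0,"z":2,"hand":2},{"wx":0,"wy":0,"wz":0,"x":0,"y":0,"z":5,"hand":2},{"wx":0,"wy":0,"wz":0,"x":0,"y":0,"z":0,"hand":2},{"wx":0,"wy":0,"wz":0,"x":0,"y":0,"z":0,"hand":2}])

```text
clock: 27.4
position: [0.5952, 0.0274, 0.1811]
ee_rot: [0.706, 0.032, 0.707, -0.032]
ft_force: [0.2, 0.6, -0.5]
grip_width: 0.0199
```

```bash
python3 - <<'E'
from h import *
im,K,C=bar("w20")
for nm in("violet","green","yellow"):
  for a,ce,m in blobs(im,*COL[nm],200):
    c=cv2.findContours(m.astype(np.uint8),0,1)[0][0][:,0];P=(ray(c,K,C,.02)-RO)*1000
    print(nm,a,ce.round(),"rack x",(P@RX).min().round(1),(P@RX).max().round(1),"y",(P@RY).min().round(1),(P@RY).max().round(1))
E
```

```text
area 2185 px [238 147] [273 208] ctr mm 601.5 27.9 size 36.3 65.4 yaw -4.1 rack x,y mm -24.2 -26.2
TCP [0.5952 0.0274 0.1811] 27.45
violet 2185 [256. 177.] rack x -56.7 8.2 y -44.3 -7.7
green 3517 [151. 180.] rack x -57.6 8.4 y -170.5 -101.4
yellow 2597 [410. 178.] rack x -58.9 8.0 y 108.2 155.1
yellow 355 [443. 189.] rack x -33.3 7.9 y 164.3 173.9
```

View pics/w20.png

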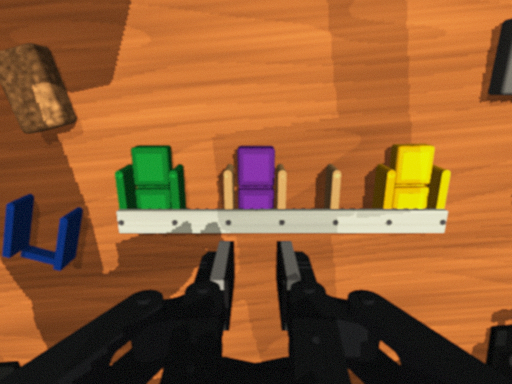

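Final view: the violet bar (256,177) is in the third bay, between the first and second birch dividers. Its near end is level with those of the green and yellow bars, and the gripper is clear. Hand in.

```bash
python3 -c "
from bench import r
print(r.hand_in())"
```

```text
the job is handed in; nothing more can be done
None
```

The violet bar is home in the third bay, and I handed the job in at about 27 s of the 58 s allowed. I closed the fingers and slid them along the aluminium rail in constant contact. The force was 5.2 N over the green bay, 4.6 N over the second and 5.7 N over the third, where I lifted off.

I then nudged the bar sideways and straightened it between loosely set fingers, without gripping or lifting it. After that I pushed it lengthwise from behind into the bay until it stopped dead against the back stop, with resistance rising to 7.6 N.

- **Last check:** the bar's near end is at rack x = -56.7 mm (nominal -56; the green and yellow bars read -57.6 and -58.9), and its sides at y = -44.3 and -7.7 mm put it on the bay's centre line. The gripper was clear of everything. The green and yellow bars showed no sign of moving. I did not measure the other loose items again.
- **What disagreed:**
  - The real fingertips turned out to be about 26 mm behind the reported tool point, so the first descent to the rail was done in small steps until the force showed contact.
  - The pushing hand ended about 2 mm beyond where I had predicted, and a rough fit put the bar's yaw at -4.1° against the rack's -5.1°. That fit covers only the part of the bar not hidden by the rail.

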